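# Find the steel-charged grinding jar by weight and hold it over the sieve

### The arm

A 6-joint arm with a two-finger parallel gripper is mounted at the origin on a cart in front of the work surface, level with it; the furniture and walls round the work are solid. World frame = base frame: x ahead of the robot, y to its left, z up, the work surface at z = 0. Lengths are in mm, angles in rad, forces in N, time in s.
With the tool pointing down it reaches from about 400 to 925 mm from the base axis. Payload 12.5 kg.
Tool frame: the origin (TCP) lies midway between the tips of the shut fingers; the grasp point (between the pads) lies 19 mm behind it (env.pinch_z is the z of the grasp point in the tool frame, in mm); z points along the fingers, y is the line along which they close (so a half turn about z gives the same grasp; the last joint's range is limited). The gripper opens to 95 mm and grips with 3 to 60 N. Pads are 20 mm wide; open, the fingers measure 119 mm over their backs; the gripper's body (75 mm by 180 mm) begins 59 mm behind the grasp point.
Start: joints at [-1.278, 0.491, 1.559, -0, 1.092, -0.106], TCP at [242.719, -575.964, 214.661] pointing down, gripper open.
Joint ranges: [-3.1, 3.1], [-0.84, 2.19], [0.05, 2.79], [-1.13, 4.28], [0.06, 2.93], [-2.69, 2.69]. Speed limits (rad/s): [2.22, 2.22, 2.79, 3.14, 3.14, 3.14].

### API

Orientations are given as [roll, pitch, yaw] about the fixed x, y, z axes, in that order (R = Rz(yaw) Ry(pitch) Rx(roll)).
In Python, from cell import env, eyes gives the robot as it stands.
- The arm moves only by the shell command python3 -m inch 'ROWS'. ROWS is JSON, a list of rows, each a list of 3 entries, a list of its own where there are three numbers: the shift along the tool's x, y, z in units of 60 mm (1.0 is 60 mm), then the turn about the tool's z in units of 5 degrees (1.0 is 5 degrees), then the closure, from -1 (fully open) to 1 (shut). In form: [[[tx, ty, tz], turn, claw], ...]. A call has exactly 10 rows; each row shifts and turns the commanded pose from where the row before left it, along the tool's axes as they then stand; what a row does not reach is not made up. A row lasts 1/8 s, in which the tool goes at most 62.5 mm and 10.7 degrees, less where a joint would pass 70% of its speed; a pose out of reach is approached as far as the arm can. A call is refused whole if a number of a shift passes 1 or a number of a turn 1, either way. A call with a gripper value outside its range is refused whole. The fingers move at their own pace and stop on an object; the grip force is fixed at half the most. Time passes only in rows, so rows that do not move let the fingers close, or fill a call up. It gives the time, the measured TCP pose, the force, the opening and the grip force at its end, in the units of the state.
- env.state(): the state, without advancing time (a new reading comes with each control period).
- eyes.read_camera(name): name is "scene" or "side" or "wrist"; returns a dict with "pixels" (384x512x3 uint8, red, green, blue), "fx", "fy", "cx", "cy" (pixels), "extrinsics" (4x4, takes a point from world to camera coordinates). Camera axes: x right, y down, z forward; pixel columns grow to the right and rows downward; lengths in mm; the calibration is good to about 2 mm. A picture is of the moment at which its call begins. There is no depth.
- env.job_done(): hands the job in; it is judged then, once.
Trained networks look in a picture, given as the dict that the camera call returned (one of the last four; its "shot" number tells which), for a name from the list of things; names that differ only in an ending like _2 or _b are one class to them, and where a whole thing is asked for, a point or a joint stands for the part that bears it (a point fixed in the world has none). Each returns a list of dicts, best first, with "score" (0 to 1); they miss things now and then, are a little off and sometimes report something else, mostly with a low value. They report only what shows in the picture. A call takes as long as a camera call. They do not tell look-alikes from the thing itself.
- eyes.boxes_of(name, picture): "centre" ([row, column] in pixels, amid what is visible of it).
- eyes.cut_out(name, picture): "mask" (384x512 bool, what is visible of it) and "centre" ([row, column] in pixels, amid what is visible of it).
- eyes.spot_point(name, picture): "centre" ([row, column] in pixels: a listed point, or the origin of a listed thing).
The state is a dict: "t": time; "joints": joint angles; "qvel": joint speeds; "tau": joint torques, N m; "eef_pos": TCP position; "tcp_rot": TCP orientation; "ft_force": force on the tool from outside, world axes, zero at the start; "moment": the same for the moment, N m; "opening": opening from 0.0 (shut) to 1.0 (fully open); "grip_force": force on a finger pad.
Only numpy, scipy, OpenCV 4.12 (cv2) and the standard library are available. Lean on these libraries where they do the work, as an engineer would, in place of code of your own. Each camera call takes 0.05 s, during which the arm holds its last target. There are 200 camera calls.

### The job

Fold the jar carrier's handle down to the far side until its arms rest in their clips, so that it no longer stands over the two grinding jars. One closed jar is charged with a solid steel grinding rod and the other with a light plastic one, but they look the same: lift each clear of its well in turn to feel which is heavier, and put the lighter one back upright, fully down in a well and let go. Finish while still holding the heavier jar in the gripper, upright and still, about a hand's breadth above the middle of the sieve, with the handle left down and the things lying around left alone.

Things in the scene. Friction and masses are not known exactly. Their poses are not given: they have to be found in the camera images.
- carrier: grey plastic jar carrier, fixed in place on rubber feet: block 120 (x) by 246 (y) mm, top at height 30 mm, two round wells side by side along y. Origin: centre of its underside on the bench; x points to the far side, away from the robot, where the handle folds down; z up
- well_left (a point): centre of the floor of the carrier's well at y = +60 mm (carrier frame), 12 mm above the bench; the well is 52 mm wide, 18 mm deep, with a 3 mm chamfer
- well_right (a point): centre of the floor of the well at y = -60 mm, otherwise as the other
- bail (a joint): angle of the carrier's steel bail handle (rad): 0 = folded down level on the carrier's +x side, arms resting in the clips; pi/2 = straight up over the jars. It starts near upright. A stiff hinge: it stays where it is left and needs 2 to 3 N at the grip to swing; stops at 0 and 1.95
- bail_hinge (a point): midpoint of the handle's hinge line, 46 mm above the bench, on the carrier's centre; the line runs along the carrier's y
- bail_grip (a point): centre of the handle's ribbed black round grip, 120 mm from the hinge line: 18 mm thick, 110 mm long along the carrier's y. The arms are 8 mm rods at y = +-134 mm; when down, the grip lies 46 mm above the bench, 120 mm from the hinge, with nothing beneath it
- jar_1: one of two outwardly identical upright steel screw-top grinding jars, 84 mm high: body 46 mm in diameter up to height 55, ribbed lid 50 mm in diameter from 58 to 84 (grip across the lid). Origin: centre of the underside, z up. Either jar, in either well, may be the heavier: it weighs 0.57 to 0.69 kg with its steel rod, the lighter 0.33 to 0.39 kg; the rod inside is a little loose
- jar_2: one of two outwardly identical upright steel screw-top grinding jars, 84 mm high: body 46 mm in diameter up to height 55, ribbed lid 50 mm in diameter from 58 to 84 (grip across the lid). Origin: centre of the underside, z up. Either jar, in either well, may be the heavier: it weighs 0.57 to 0.69 kg with its steel rod, the lighter 0.33 to 0.39 kg; the rod inside is a little loose
- sieve: round steel laboratory sieve in its receiver pan, fixed on the bench, 159 mm across at the rim, 69 mm high, wire mesh inside at height 37 mm. Origin: centre of its underside
- sieve_rim (a point): centre of the sieve's open mouth, level with the rim, 69 mm above the bench
- timer: bystander: loose white digital timer, 62 x 66 x 17 mm, right of the sieve; origin centre of its underside
- weigh_boat: bystander: loose small white weighing boat with seeds, 62 x 62 x 14 mm, behind the sieve; origin centre of its underside
Things that resemble listed ones, but are neither listed nor needed, are in the scene too. Leave any orange or red look-alike of the jar_2 alone.

How it is judged (in metres and radians):
On the way, in this order (a step that is already met when the one before it is completed fails the run):
1. the handle is folded down into its clips, both jars still standing in their wells (value of joint bail below 0.06 rad and horizontal distance between each of jar_1, jar_2 and carrier below 0.07 m and z of each of jar_1, jar_2 in the frame of carrier below 0.016 m and angle between each of jar_1, jar_2's own z axis and vertical below 0.1 rad), for 0.2 s.
2. the lighter jar is held clear of its well (the heavier, standing in its own, may have been lifted before) (value of joint bail below 0.06 rad and ((contact force between the fingers and jar_1 above 1 N and z of jar_1 in the frame of carrier above 0.034 m and horizontal distance between jar_2 and carrier below 0.07 m and z of jar_2 in the frame of carrier below 0.016 m and angle between jar_2's own z axis and vertical below 0.1 rad and contact force between jar_2 and carrier above 4.7 N) or (contact force between the fingers and jar_2 above 1 N and z of jar_2 in the frame of carrier above 0.034 m and horizontal distance between jar_1 and carrier below 0.07 m and z of jar_1 in the frame of carrier below 0.016 m and angle between jar_1's own z axis and vertical below 0.1 rad and contact force between jar_1 and carrier above 4.7 N))), for 0.2 s.
3. the lighter jar is back: both jars stand fully down in the wells, let go (horizontal distance between each of jar_1, jar_2 and carrier below 0.07 m and z of each of jar_1, jar_2 in the frame of carrier below 0.016 m and angle between each of jar_1, jar_2's own z axis and vertical below 0.1 rad and contact force between the fingers and jar_1 below 0.1 N and contact force between the fingers and jar_2 below 0.1 N), for 0.2 s.
4. the heavier jar is held still and upright above the middle of the sieve, the lighter standing in its well (((contact force between the fingers and jar_1 above 1 N and horizontal distance between jar_1 and sieve_rim below 0.04 m and z of jar_1 in the frame of sieve_rim between 0.03 and 0.17 m and angle between jar_1's own z axis and vertical below 0.2 rad and contact force between jar_1 and sieve below 0.05 N and linear speed of jar_1 below 0.03 m/s and horizontal distance between jar_2 and carrier below 0.07 m and z of jar_2 in the frame of carrier below 0.016 m and angle between jar_2's own z axis and vertical below 0.1 rad and contact force between the fingers and jar_2 below 0.1 N and contact force between jar_2 and carrier between 1 and 4.7 N) or (contact force between the fingers and jar_2 above 1 N and horizontal distance between jar_2 and sieve_rim below 0.04 m and z of jar_2 in the frame of sieve_rim between 0.03 and 0.17 m and angle between jar_2's own z axis and vertical below 0.2 rad and contact force between jar_2 and sieve below 0.05 N and linear speed of jar_2 below 0.03 m/s and horizontal distance between jar_1 and carrier below 0.07 m and z of jar_1 in the frame of carrier below 0.016 m and angle between jar_1's own z axis and vertical below 0.1 rad and contact force between the fingers and jar_1 below 0.1 N and contact force between jar_1 and carrier between 1 and 4.7 N))), for 0.2 s.
At the end, for the whole second after the job is handed in: handle down (within 0.06 rad); lighter jar upright, let go, fully down in a well (underside below 16 mm in the carrier); heavier jar held by the fingers, still, within 0.2 rad of upright, its underside 30 to 170 mm above the sieve's rim, within 40 mm of its centre (value of joint bail below 0.06 rad and ((contact force between the fingers and jar_1 above 1 N and horizontal distance between jar_1 and sieve_rim below 0.04 m and z of jar_1 in the frame of sieve_rim between 0.03 and 0.17 m and angle between jar_1's own z axis and vertical below 0.2 rad and contact force between jar_1 and sieve below 0.05 N and linear speed of jar_1 below 0.03 m/s and horizontal distance between jar_2 and carrier below 0.07 m and z of jar_2 in the frame of carrier below 0.016 m and angle between jar_2's own z axis and vertical below 0.1 rad and contact force between the fingers and jar_2 below 0.1 N and contact force between jar_2 and carrier between 1 and 4.7 N) or (contact force between the fingers and jar_2 above 1 N and horizontal distance between jar_2 and sieve_rim below 0.04 m and z of jar_2 in the frame of sieve_rim between 0.03 and 0.17 m and angle between jar_2's own z axis and vertical below 0.2 rad and contact force between jar_2 and sieve below 0.05 N and linear speed of jar_2 below 0.03 m/s and horizontal distance between jar_1 and carrier below 0.07 m and z of jar_1 in the frame of carrier below 0.016 m and angle between jar_1's own z axis and vertical below 0.1 rad and contact force between the fingers and jar_1 below 0.1 N and contact force between jar_1 and carrier between 1 and 4.7 N))); the arm keeps its last pose, push and grip.
It fails at once if a jar is tipped over (angle between any of jar_1, jar_2's own z axis and vertical above 0.6 rad).
It fails at once if a bystander is moved by more than 20 mm (distance of any of timer, weigh_boat from where it was at the start of the episode above 0.02 m).
It also fails if it takes over 72 s, if anything falls off the work surface, if the arm or the gripper's body presses on something with over 40 N, if the wrist force passes 120 N, or if a joint passes its speed limit or range.

## Working session

There is one attempt and no reset: what is moved stays moved. The work goes in short steps, Python scripts to look and compute and a shell command to move; the robot and the scene stay as the last step left them, time stands still between calls to the robot, and variables do not carry over. Pictures are saved under pics/ and viewed, at most 10 in all, crops included, and the job is handed in when it is done.

```bash
mkdir -p pics
cat > h.py <<'E'
import numpy as np, cv2
from cell import env, eyes
def ray(p,rc):
    E=np.array(p["extrinsics"]);R=E[:3,:3];o=-R.T@E[:3,3]
    d=R.T@np.array([(rc[1]-p["cx"])/p["fx"],(rc[0]-p["cy"])/p["fy"],1.]);return o,d/np.linalg.norm(d)
def atz(p,rc,z):
    o,d=ray(p,rc);return o+d*(z-o[2])/d[2]
def proj(p,X):
    E=np.array(p["extrinsics"]);c=E[:3,:3]@np.array(X)+E[:3,3];return np.array([p["fy"]*c[1]/c[2]+p["cy"],p["fx"]*c[0]/c[2]+p["cx"]])
def tri(a,b):
    (o1,d1),(o2,d2)=a,b;s=np.linalg.lstsq(np.c_[d1,-d2],o2-o1,rcond=None)[0]
    p,q=o1+s[0]*d1,o2+s[1]*d2;return (p+q)/2,np.linalg.norm(p-q)
def save(p,n): cv2.imwrite("pics/"+n,p["pixels"][:,:,::-1])
E
python3 - <<'E'
from h import *
np.set_printoptions(precision=1,suppress=True)
P={n:eyes.read_camera(n) for n in("scene","side")}
cv2.imwrite("pics/a.png",np.vstack([P["scene"]["pixels"],P["side"]["pixels"]])[:,:,::-1][:, :] if 0 else cv2.resize(np.hstack([P["scene"]["pixels"],P["side"]["pixels"]])[:,:,::-1],(800,300)))
save(P["scene"],"s.png");save(P["side"],"d.png")
Z=dict(well_left=12,well_right=12,bail_hinge=46,sieve_rim=69,carrier=0,jar_1=12,bail_grip=166,timer=0,weigh_boat=0)
for k,z in Z.items():
  for n,p in P.items():
    for r in eyes.spot_point(k,p)[:4]: print(k,n,np.array(r["centre"]),round(r["score"],2),atz(p,r["centre"],z))
print(env.state()["ft_force"],env.state()["tcp_rot"])
E
```

```text
well_left scene [270.2 190.4] 0.78 [505.4 166.   12. ]
well_left scene [244.6 228.6] 0.29 [478.6  53.5  12. ]
well_left side [306.9 256.3] 0.67 [514.6 171.5  12. ]
well_right scene [242.  230.5] 0.95 [479.8  44.   12. ]
well_right scene [244.9 230.7] 0.39 [473.8  51.4  12. ]
well_right side [269. 270.] 0.66 [485.3  52.7  12. ]
bail_hinge scene [244.6 211. ] 0.65 [494.1  99.9  46. ]
bail_hinge side [270.2 263. ] 0.73 [501.4  98.8  46. ]
sieve_rim scene [156.9 283.5] 0.58 [ 514.1 -261.6   69. ]
sieve_rim side [182.7 258.2] 0.71 [ 512.6 -231.4   69. ]
sieve_rim side [166.6 247.9] 0.69 [ 541.4 -322.2   69. ]
sieve_rim side [288.9 269.3] 0.64 [490.3 182.6  69. ]
carrier scene [259.3 207.1] 0.56 [500.5 111.8   0. ]
carrier side [288.7 266.9] 0.86 [492.5 103.5   0. ]
carrier side [306.6 257.7] 0.65 [511.7 157.8   0. ]
jar_1 scene [242.5 229.4] 0.97 [481.1  46.8  12. ]
jar_1 scene [267.8 187.4] 0.93 [515.8 164.5  12. ]
jar_1 scene [207.3 262. ] 0.92 [ 483.1 -103.2   12. ]
jar_1 scene [275.6 272.2] 0.71 [339.3  73.4  12. ]
jar_1 side [231.8 269.9] 0.88 [483.1 -89.5  12. ]
jar_1 side [306.5 259.8] 0.86 [507.6 170.2  12. ]
jar_1 side [277.9 336.7] 0.78 [343.   80.2  12. ]
jar_1 side [266.9 271.3] 0.66 [482.3  45.4  12. ]
bail_grip scene [209.4 209.6] 0.92 [487.  101.1 166. ]
bail_grip side [228.9 274.2] 0.94 [482.2 122.  166. ]
timer scene [142.3 303.2] 0.55 [ 546.1 -444.6    0. ]
timer side [168.  248.8] 0.69 [ 541.1 -446.2    0. ]
weigh_boat scene [177.9 208.4] 0.67 [ 689.  -130.2    0. ]
weigh_boat scene [259.5 209. ] 0.35 [496.3 109.7   0. ]
weigh_boat side [229.8 191.4] 0.55 [ 677.3 -111.6    0. ]
weigh_boat side [274.9 264.3] 0.28 [497.6  58.5   0. ]
[-0.1  0.1  0.1] [3.1 0.  0.4]
```

View pics/s.png

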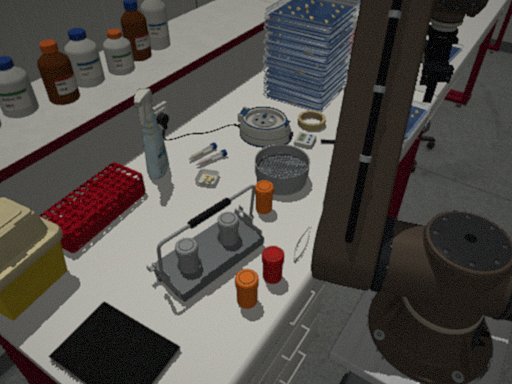

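View pics/d.png

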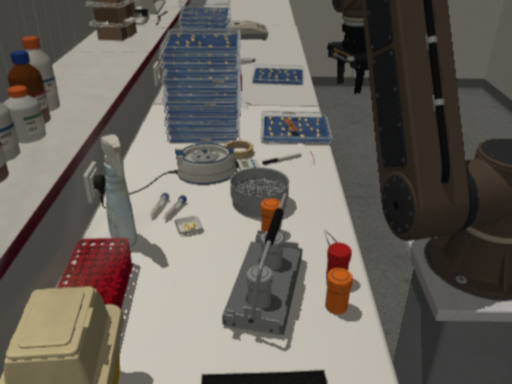

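The scene picture shows the two grey jars in the carrier at about (255,187) and (229,228). The look-alikes are orange at (197,264) and (288,247) and red at (264,272). The handle is up, with its grip at (211,210), and the sieve is at (168,282). The side picture agrees: grey jars at about (288,260) and (250,270), sieve at (190,260). Next I'll refine these and make a crop to confirm.

Run:
```python
from h import *
np.set_printoptions(precision=1,suppress=True)
a=eyes.read_camera("scene");b=eyes.read_camera("side")
for k in("jar_1","bail_grip","sieve","carrier"):
  A=[r for r in eyes.cut_out(k,a) if r["score"]>.3];B=[r for r in eyes.cut_out(k,b) if r["score"]>.3]
  for r in A:
    for s in B:
      X,e=tri(ray(a,r["centre"]),ray(b,s["centre"]))
      if e<12 : print(k,np.array(r["centre"]),np.array(s["centre"]),round(r["score"],2),X,round(e,1),r["mask"].sum())
# sieve rim: outline fit of mask in each view, by projecting rim circle: min over centre
from scipy.optimize import minimize
def circ(c,z,rad):
  t=np.linspace(0,2*np.pi,60);return np.c_[c[0]+rad*np.cos(t),c[1]+rad*np.sin(t),0*t+z]
ms=[]
for p in(a,b):
  r=[r for r in eyes.cut_out("sieve",p)]
  r=min(r,key=lambda r:np.linalg.norm(np.array(r["centre"])-proj(p,[510,-240,40])));ms.append(r["mask"])
def cost(c):
  s=0
  for p,m in zip((a,b),ms):
    pts=[proj(p,q)[::-1] for q in np.r_[circ(c,69,79.5),circ(c,0,70)]]
    h=cv2.convexHull(np.array(pts,np.float32)).astype(np.int32);f=np.zeros(m.shape,np.uint8);cv2.fillConvexPoly(f,h,1)
    s+=(f.astype(bool)^m).sum()
  return s
best=min((cost((x,y)),x,y) for x in range(480,550,5) for y in range(-280,-200,5));print("sieve fit",best,[m.sum() for m in ms])
s=env.state();print(s["eef_pos"],np.round(s["tcp_rot"],3),env.pinch_z)
# predicted check overlay
im=a["pixels"].copy()
c=np.array([497,105]);y=np.array([.243,.97])
for q in [(*(c+60*y),12),(*(c-60*y),12),(*c,46),(best[1],best[2],69),(*(c+60*y),96),(*(c-60*y),96)]:
  v=proj(a,q);cv2.circle(im,(int(v[1]),int(v[0])),2,(0,255,0),-1)
cv2.imwrite("pics/c.png",cv2.resize(im[130:330,130:330],(600,600),interpolation=cv2.INTER_CUBIC)[:,:,::-1])
```

```text
jar_1 [285.7 244.8] [288.8 337.3] 0.84 [356.8 157.   51.4] 4.7 836
jar_1 [253.8 188.2] [287.6 261.1] 0.78 [507.7 163.5  60. ] 8.2 702
jar_1 [262.9 273.3] [255.  336.2] 0.77 [343.2  66.1  56.5] 11.4 738
jar_1 [195.1 263.1] [210.9 267.6] 0.59 [ 487.2 -112.8   52.8] 8.7 564
jar_1 [229.3 228.5] [251.1 274.5] 0.57 [477.8  51.3  62.1] 4.1 625
carrier [255.3 206.6] [287.1 271.7] 0.62 [486.2 127.4  31.5] 10.6 4362
sieve fit (np.int64(752), 510, -245) [np.int64(2238), np.int64(2100)]
[ 242.7 -576.   214.7] [3.1 0.  0.4] -18.8
```

View pics/c.png

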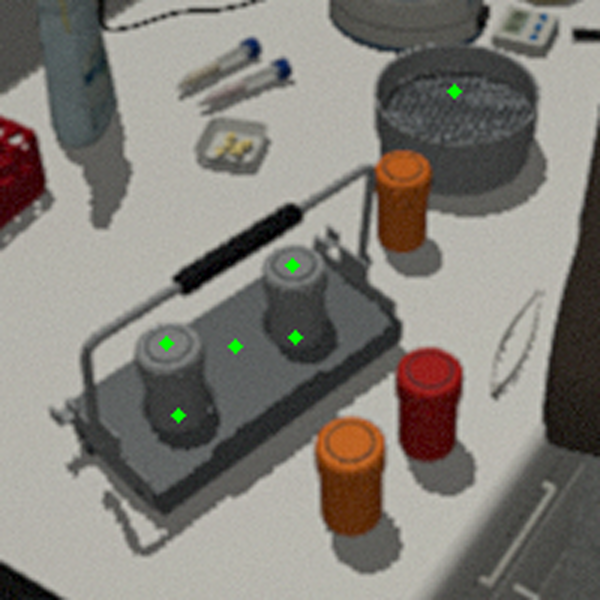

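The crop confirms it. The grey jars at crop (167,370) and (293,290) stand in the wells under the handle and match the projected points. The orange and red ones at (403,200), (350,475) and (428,400) stand on the bench and stay untouched.

```bash
cat >> h.py <<'E'
def go(x,y,z,yaw=None):
    s=env.state();p=np.array(s["eef_pos"]);w=s["tcp_rot"][2];d=np.array([x,y,z])-p
    f=lambda w:np.round([(d[0]*np.cos(w)+d[1]*np.sin(w))/60,(d[0]*np.sin(w)-d[1]*np.cos(w))/60,-d[2]/60],3)
    print("t",round(s["t"],2),"pos",np.round(p,1),"rot",np.round(s["tcp_rot"],3),"F",np.round(s["ft_force"],1),"open",round(s["opening"],3),"grip",np.round(s["grip_force"],1),"shift now-yaw",f(w),end=" ")
    if yaw is not None: print("turn",round(-np.degrees(yaw-w)/5,2),"shift at new yaw",f(yaw))
    else: print()
E
python3 -c "
from h import *
go(487,103,245,1.326)"
```

```text
t 1.6 pos [ 242.7 -576.   214.7] rot [3.141 0.    0.399] F [ 0.7 -0.1 -0.3] open 0.996 grip 0.0 shift now-yaw [ 8.146 -8.848 -0.506] turn -10.63 shift at new yaw [11.966  1.208 -0.506]
```

```bash
python3 -m inch '[[[0.65,-0.7,-0.06],0,-1],[[0.65,-0.7,-0.06],0,-1],[[0.65,-0.7,-0.06],0,-1],[[0.65,-0.7,-0.06],0,-1],[[0.65,-0.7,-0.06],0,-1],[[0.65,-0.7,-0.06],0,-1],[[0.65,-0.7,-0.06],0,-1],[[0.65,-0.7,-0.06],0,-1],[[0.65,-0.7,-0.06],0,-1],[[0.65,-0.7,-0.06],0,-1]]'
python3 -m inch '[[[0.6,-0.6,0],-1,-1],[[0.5,-0.6,0],-1,-1],[[0.3,-0.3,0],-1,-1],[[0,0,0],-1,-1],[[0,0,0],-1,-1],[[0,0,0],-1,-1],[[0,0,0],-1,-1],[[0,0,0],-1,-1],[[0,0,0],-1,-1],[[0,0,0],-1,-1]]'
cat > look.py <<'E'
from h import *
import sys
np.set_printoptions(precision=1,suppress=True)
p=eyes.read_camera("wrist");save(p,sys.argv[1])
q=[p,eyes.read_camera("scene"),eyes.read_camera("side")]
for k,z in dict(well_left=12,well_right=12,bail_hinge=46,carrier=0,jar_1=12).items():
  for r in eyes.spot_point(k,p)[:3]: print(k,np.array(r["centre"]),round(r["score"],2),atz(p,r["centre"],z))
for k,z in dict(bail_grip=165,jar_1=60).items():
  for i in range(3):
    for r in eyes.cut_out(k,q[i])[:4]: print("mask",k,i,np.array(r["centre"]),round(r["score"],2),atz(q[i],r["centre"],z),r["mask"].sum())
E
python3 look.py w1.png; python3 -c "
from h import *
go(487,103,245,1.326)"
```

```text
t: 2.85
eef_pos: [439.5, -35.6, 251.1]
tcp_rot: [3.141, -0.001, 0.399]
ft_force: [1.3, 0.5, -1.5]
opening: 0.999
grip_force: 0.0
t: 4.1
eef_pos: [473.3, 80.4, 250.7]
tcp_rot: [3.141, -0.0, 1.274]
ft_force: [0.9, 0.0, -1.1]
opening: 0.999
grip_force: 0.0
well_right [185.4 275.9] 0.57 [487.9  43.4  12. ]
well_right [184.3 275.4] 0.33 [487.7  45.   12. ]
well_right [137.3 268.6] 0.24 [496.5 106.2  12. ]
bail_hinge [144.9 272.6] 0.78 [498.4 100.2  46. ]
carrier [138.9 270.6] 0.64 [498.4 102.1   0. ]
carrier [187.1 272.7] 0.36 [482.8  39.1   0. ]
jar_1 [133.8 156.6] 0.9 [363.4 151.5  12. ]
jar_1 [185.9 275.1] 0.69 [486.7  43.   12. ]
jar_1 [ 88.  270.1] 0.62 [515.1 162.3  12. ]
mask bail_grip 0 [142.4 260. ] 0.92 [488.7 121.6 165. ] 5049
mask bail_grip 1 [215.8 204. ] 0.78 [485.4 122.5 165. ] 974
mask bail_grip 2 [241.4 270.8] 0.91 [489.4 161.3 165. ] 752
mask jar_1 0 [198.5 287.1] 0.97 [497.   37.1  60. ] 1110
mask jar_1 0 [316.1 307.6] 0.73 [ 479.3 -125.3   60. ] 1162
mask jar_1 0 [137.1 136.7] 0.67 [356.5 154.7  60. ] 2404
mask jar_1 0 [208.2 152.7] 0.59 [342.1  72.1  60. ] 1980
mask jar_1 1 [230.6 229.3] 0.97 [476.8  49.9  60. ] 643
mask jar_1 1 [254.6 187.6] 0.62 [511.  162.1  60. ] 745
mask jar_1 1 [286.7 242.9] 0.61 [356.8 164.2  60. ] 785
mask jar_1 1 [261.6 270.5] 0.59 [344.5  74.7  60. ] 710
mask jar_1 2 [250.3 277.8] 0.94 [469.6  48.5  60. ] 562
mask jar_1 2 [208.4 265.2] 0.94 [ 495.1 -119.8   60. ] 450
mask jar_1 2 [284.8 262.1] 0.69 [503.8 160.7  60. ] 746
mask jar_1 2 [255.8 337.6] 0.67 [343.6  65.5  60. ] 604
t 4.8 pos [473.3  80.4 250.6] rot [3.142 0.    1.271] F [-0.8 -0.5  0.1] open 1.004 grip 0.0 shift now-yaw [0.427 0.107 0.093] turn -0.63 shift at new yaw [0.421 0.131 0.093]
```

View pics/w1.png

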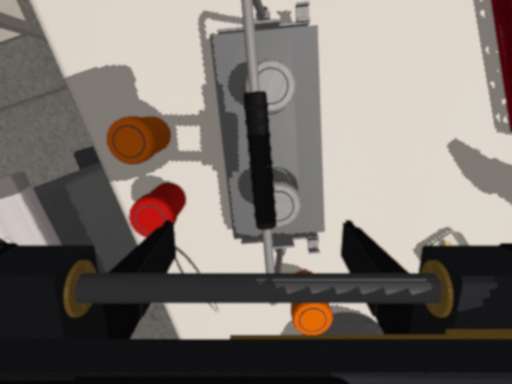

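The wrist view shows the black grip running from (93,256) to (228,265), with the jar lids at (87,272) and (204,283) right of it, in the wells.

Run:
```python
from h import *
np.set_printoptions(precision=1,suppress=True)
p=eyes.read_camera("wrist")
for n,rc,z in [("grip a",(93,256),166),("grip b",(228,265),166),("lidL",(86,272),96),("lidR",(204,283),96),("c1",(33,213),30),("c2",(26,317),30),("c3",(234,325),30),("c4",(238,233),30)]:
  print(n,atz(p,rc,z))
```

```text
grip a [496.9 158.2 166. ]
grip b [471.6  51.3 166. ]
lidL [513.6 161.4  96. ]
lidR [490.9  44.   96. ]
c1 [470.6 236.   30. ]
c2 [582.4 208.8  30. ]
c3 [531. -34.  30.]
c4 [414.2  -3.7  30. ]
```

```bash
python3 -c "
from h import *
go(484.2,104.8,146,1.339)"
```

```text
t 4.85 pos [473.3  80.4 250.6] rot [3.142 0.    1.271] F [-0.2 -0.3  0. ] open 1.002 grip 0.0 shift now-yaw [0.442 0.054 1.744] turn -0.78 shift at new yaw [0.438 0.083 1.744]
```

```bash
python3 -m inch '[[[0,0,0],-0.78,-1],[[0.22,0.04,0],0,-1],[[0.22,0.043,0],0,-1],[[0,0,0.44],0,-1],[[0,0,0.44],0,-1],[[0,0,0.43],0,-1],[[0,0,0.434],0,-1],[[0,0,0],0,-1],[[0,0,0],0,0.3],[[0,0,0],0,1]]'
python3 -m inch '[[[0,0,0],0,1],[[0,0,0],0,1],[[0,0,0],0,1],[[0,0,0],0,1],[[0,0,0],0,1],[[0,0,0],0,1],[[0,0,0],0,1],[[0,0,0],0,1],[[0,0,0],0,1],[[0,0,0],0,1]]'
python3 - <<'E'
from h import *
go(484.2,104.8,146,1.339)
a=np.linspace(1.70,0,21);print(np.round(np.c_[np.diff(120*np.cos(a)),-np.diff(120*np.sin(a))]/60,3).tolist())
E
```

```text
t: 6.1
eef_pos: [484.7, 105.2, 147.0]
tcp_rot: [3.14, -0.0, 1.339]
ft_force: [0.1, -0.3, 0.0]
opening: 0.843
grip_force: 0.0
t: 7.35
eef_pos: [484.1, 105.0, 145.9]
tcp_rot: [-3.141, 0.0, 1.34]
ft_force: [-1.2, 0.9, 0.3]
opening: 0.181
grip_force: 30.0
t 7.35 pos [484.1 105.  145.9] rot [-3.141  0.     1.34 ] F [-1.2  0.9  0.3] open 0.181 grip 30.0 shift now-yaw [-0.002  0.003 -0.001] turn 0.01 shift at new yaw [-0.002  0.003 -0.001]
[[0.169, -0.015], [0.17, -0.0], [0.169, 0.014], [0.168, 0.028], [0.165, 0.043], [0.16, 0.056], [0.155, 0.07], [0.148, 0.083], [0.141, 0.095], [0.132, 0.107], [0.123, 0.117], [0.112, 0.127], [0.101, 0.137], [0.089, 0.145], [0.077, 0.152], [0.063, 0.158], [0.05, 0.162], [0.036, 0.166], [0.022, 0.169], [0.007, 0.17]]
```

```bash
python3 -m inch '[[[0,0.169,-0.015],0,1],[[0,0.17,0],0,1],[[0,0.169,0.014],0,1],[[0,0.168,0.028],0,1],[[0,0.165,0.043],0,1],[[0,0.16,0.056],0,1],[[0,0.155,0.07],0,1],[[0,0.148,0.083],0,1],[[0,0.141,0.095],0,1],[[0,0.132,0.107],0,1]]'
```

```text
t: 8.6
eef_pos: [576.8, 83.1, 116.7]
tcp_rot: [3.141, 0.0, 1.34]
ft_force: [-4.1, 0.1, 2.7]
opening: 0.179
grip_force: 30.0
```

```bash
python3 -m inch '[[[0,0.123,0.117],0,1],[[0,0.112,0.127],0,1],[[0,0.101,0.137],0,1],[[0,0.089,0.145],0,1],[[0,0.077,0.152],0,1],[[0,0.063,0.158],0,1],[[0,0.05,0.162],0,1],[[0,0.036,0.166],0,1],[[0,0.022,0.169],0,1],[[0,0.007,0.17],0,1]]'
python3 -m inch '[[[0,0,0],0,1],[[0,0,0.03],0,1],[[0,0,0.03],0,1],[[0,0,0],0,1],[[0,0,0],0,1],[[0,0,0],0,1],[[0,0,0],0,1],[[0,0,0],0,1],[[0,0,0],0,1],[[0,0,0],0,1]]'
```

```text
t: 9.85
eef_pos: [614.2, 74.5, 27.9]
tcp_rot: [-3.138, 0.001, 1.34]
ft_force: [-25.6, 3.9, 43.7]
opening: 0.18
grip_force: 30.1
t: 11.1
eef_pos: [614.2, 74.6, 25.1]
tcp_rot: [-3.139, 0.0, 1.34]
ft_force: [-21.5, 3.7, 31.3]
opening: 0.183
grip_force: 30.1
```

```bash
python3 -m inch '[[[0,0,0],0,-1],[[0,0,0],0,-1],[[0,0,0],0,-1],[[0,0,0],0,-1],[[0,0,-0.5],0,-1],[[0,0,-1],0,-1],[[0,0,-1],0,-1],[[0,0,-0.5],0,-1],[[0,0,0],0,-1],[[0,0,0],0,-1]]'
python3 - <<'E'
from h import *
np.set_printoptions(precision=1,suppress=True)
p=eyes.read_camera("wrist");a=eyes.read_camera("scene");b=eyes.read_camera("side")
save(p,"w2.png")
cv2.imwrite("pics/e.png",np.hstack([cv2.resize(x[r:r+160,c:c+130],(390,480)) for x,r,c in((a["pixels"],170,145),(b["pixels"],190,200))])[:,:,::-1])
for n,q in(("w",p),("s",a),("d",b)):
  for r in eyes.cut_out("bail_grip",q)[:1]: print(n,r["centre"],atz(q,r["centre"],46))
go(513.8,160.9,70+0)
E
```

```text
t: 12.35
eef_pos: [615.6, 73.9, 202.2]
tcp_rot: [-3.14, 0.0, 1.339]
ft_force: [-1.2, -0.6, -0.1]
opening: 0.996
grip_force: 0.0
w [125.2, 251.9] [622.6 125.8  46. ]
s [225.1, 170.6] [616.  105.3  46. ]
d [279.1, 207.3] [614.3 129.   46. ]
t 12.65 pos [615.9  73.9 202.5] rot [-3.1  0.   1.3] F [0.3 0.4 0.1] open 1.001 grip 0.0 shift now-yaw [ 1.  -2.   2.2]
```

View pics/e.png

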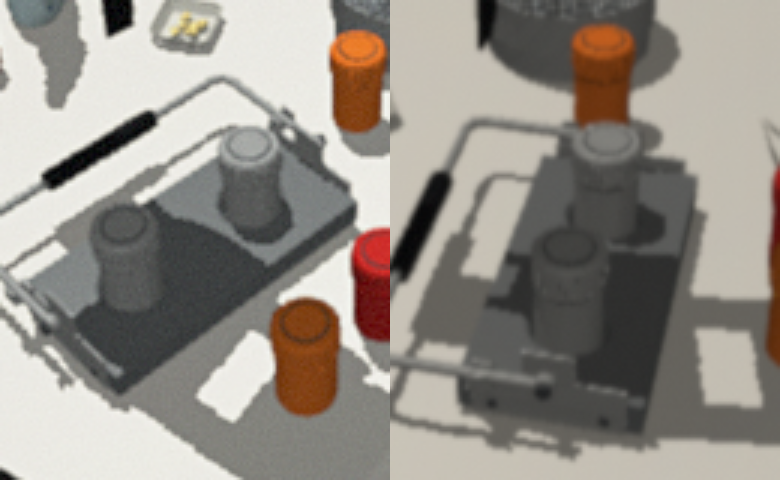

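View pics/w2.png

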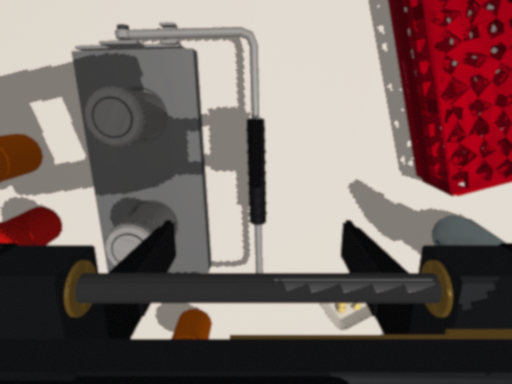

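The handle is down: its grip is at e.png (100,150), level with the block on the far side, and both jars still stand in their wells. I'll check the bar's height and the lid position numerically.

Run:
```python
from h import *
p=eyes.read_camera("wrist");a=eyes.read_camera("scene");b=eyes.read_camera("side")
c=[]
for q in(p,a,b):
  m=eyes.cut_out("bail_grip",q)[0]["mask"]; d=cv2.erode(m.astype(np.uint8),np.ones((2,2)))>0
  d=m&(q["pixels"].max(2)<45); i=np.argwhere(d); c.append(i.mean(0));print(i.mean(0),len(i),np.round(atz(q,i.mean(0),46),1))
for i,j in((0,1),(0,2),(1,2)):
  X,e=tri(ray((p,a,b)[i],c[i]),ray((p,a,b)[j],c[j]));print(np.round(X,1),round(e,1))
print("lidL",np.round(atz(p,(116,112),96),1))
go(513.8,160.9,150,1.339)
go(486.2,44.1,150,1.339)
```

```text
[169.49193548 255.79905914] 1488 [616.2  81.2  46. ]
[219.57692308 177.66346154] 208 [614.3  81.2  46. ]
[264.35585586 209.74324324] 222 [613.4  81.5  46. ]
[615.9  80.4  44.2] 0.9
[614.8  80.7  45. ] 2.7
[613.5  82.   46.7] 0.6
lidL [512.4 163.3  96. ]
t 12.95 pos [616.   73.9 203.3] rot [3.142 0.    1.34 ] F [-0.8 -0.1 -0.4] open 0.997 grip 0.0 shift now-yaw [ 1.02  -1.99   0.888] turn 0.01 shift at new yaw [ 1.019 -1.991  0.888]
t 12.95 pos [616.   73.9 203.3] rot [3.142 0.    1.34 ] F [-0.8 -0.1 -0.4] open 0.997 grip 0.0 shift now-yaw [-0.98  -1.992  0.888] turn 0.01 shift at new yaw [-0.981 -1.991  0.888]
```

The bar's height comes out at about 45 mm (46 expected), so the handle is down. Left jar first.

```bash
python3 -m inch '[[[0.26,-0.5,0],0,-1],[[0.26,-0.5,0],0,-1],[[0.26,-0.5,0],0,-1],[[0.254,-0.508,0],0,-1],[[0,0,0.2],0,-1],[[0,0,0.4],0,-1],[[0,0,0.5],0,-1],[[0,0,0.5],0,-1],[[0,0,0.4],0,-1],[[0,0,0.3],0,-1]]'
python3 -m inch '[[[0,0,0],0,-1],[[0,0,0],0,1],[[0,0,0],0,1],[[0,0,0],0,1],[[0,0,0],0,1],[[0,0,0],0,1],[[0,0,0],0,1],[[0,0,0],0,1],[[0,0,0],0,1],[[0,0,0],0,1]]'
```

```text
t: 14.2
eef_pos: [513.3, 161.3, 63.7]
tcp_rot: [-3.141, 0.0, 1.339]
ft_force: [-0.4, 0.6, -0.7]
opening: 1.0
grip_force: 0.0
t: 15.45
eef_pos: [512.8, 161.9, 65.4]
tcp_rot: [-3.141, 0.0, 1.34]
ft_force: [-1.5, 0.8, 4.0]
opening: 0.519
grip_force: 30.0
```

```bash
python3 -m inch '[[[0,0,-0.05],0,1],[[0,0,-0.1],0,1],[[0,0,-0.15],0,1],[[0,0,-0.2],0,1],[[0,0,-0.2],0,1],[[0,0,-0.2],0,1],[[0,0,-0.1],0,1],[[0,0,0],0,1],[[0,0,0],0,1],[[0,0,0],0,1]]'
cat > feel.py <<'E'
from h import *
F=[];tau=[]
for i in range(8):
    eyes.read_camera("wrist");s=env.state();F.append(s["ft_force"])
F=np.array(F);print("F",F.mean(0).round(2),F.std(0).round(2),s["opening"],s["grip_force"],np.round(s["moment"],2),np.round(s["eef_pos"],1))
E
python3 feel.py
```

```text
t: 16.7
eef_pos: [512.8, 161.9, 124.9]
tcp_rot: [-3.141, 0.0, 1.339]
ft_force: [0.6, 1.0, -3.2]
opening: 0.52
grip_force: 30.0
F [ 0.21 -0.05 -3.52] [0.39 0.52 0.68] 0.5182447564732328 29.999302950454876 [-0.05 -0.14 -0.01] [512.9 161.9 125.3]
```

3.5 N is about 0.36 kg, so this is the lighter jar. I'll put it back.

```bash
python3 -m inch '[[[0,0,0.2],0,1],[[0,0,0.2],0,1],[[0,0,0.2],0,1],[[0,0,0.15],0,1],[[0,0,0.1],0,1],[[0,0,0.08],0,1],[[0,0,0.05],0,1],[[0,0,0.03],0,1],[[0,0,0],0,1],[[0,0,0],0,1]]'
```

```text
t: 18.35
eef_pos: [513.0, 162.0, 65.3]
tcp_rot: [3.141, -0.0, 1.34]
ft_force: [-3.0, 0.8, 5.8]
opening: 0.517
grip_force: 30.0
```

```bash
python3 -m inch '[[[0,0,0],0,-1],[[0,0,0],0,-1],[[0,0,0],0,-1],[[0,0,0],0,-1],[[0,0,0],0,-1],[[0,0,-0.3],0,-1],[[0,0,-0.5],0,-1],[[0,0,-0.5],0,-1],[[0,0,-0.5],0,-1],[[0,0,-0.3],0,-1]]'
python3 - <<'E'
from h import *
a=eyes.read_camera("scene");b=eyes.read_camera("side");w=eyes.read_camera("wrist")
for q in(a,b,w):
  for r in eyes.spot_point("jar_1",q)[:5]: print(np.round(r["centre"],0),round(r["score"],2),np.round(atz(q,r["centre"],12),1))
cv2.imwrite("pics/f.png",np.hstack([cv2.resize(x[r:r+160,c:c+130],(390,480)) for x,r,c in((a["pixels"],170,145),(b["pixels"],190,200))])[:,:,::-1])
go(486,44.5,65,1.339)
E
```

```text
t: 19.6
eef_pos: [513.2, 162.0, 192.2]
tcp_rot: [3.14, -0.001, 1.34]
ft_force: [-0.8, 0.3, 0.2]
opening: 1.001
grip_force: 0.0
[274. 273.] 0.92 [339.9  69.   12. ]
[299. 248.] 0.87 [349.9 156.   12. ]
[244. 232.] 0.85 [472.1  48.3  12. ]
[207. 262.] 0.62 [ 483.5 -105.7   12. ]
[268. 191.] 0.61 [509.2 160.8  12. ]
[282. 334.] 0.98 [350.6  94.9  12. ]
[269. 269.] 0.81 [487.5  53.1  12. ]
[231. 270.] 0.76 [483.8 -92.4  12. ]
[306. 332.] 0.7 [364.5 167.9  12. ]
[310. 260.] 0.59 [507.2 178.7  12. ]
[206. 131.] 0.91 [364.6 156.7  12. ]
[172. 257.] 0.62 [514.2 161.3  12. ]
[267. 260.] 0.61 [490.3  46.5  12. ]
t 19.9 pos [512.6 161.8 189.7] rot [-3.140e+00  1.000e-03  1.339e+00] F [-0.1 -0.  -0.3] open 0.997 grip 0.0 shift now-yaw [-2.005  0.018  2.079] turn 0.01 shift at new yaw [-2.005  0.019  2.079]
```

View pics/f.png

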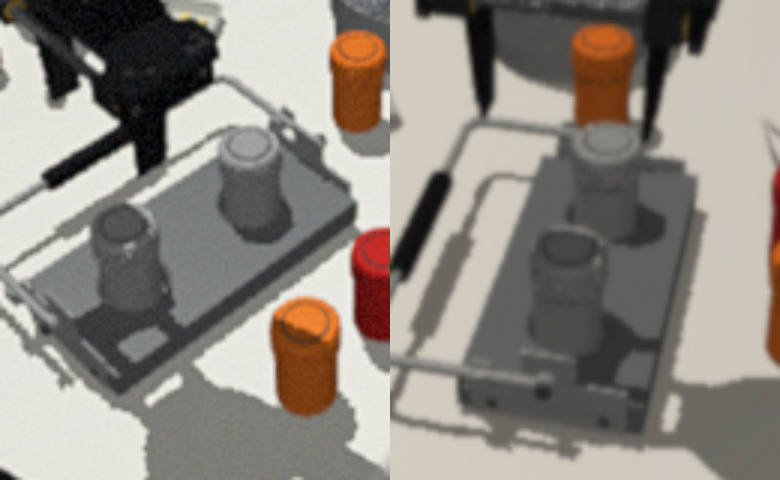

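The picture shows the lighter jar fully down and upright in the left well, lid at (125,225), with the handle still down. Now the right jar.

```bash
python3 -m inch '[[[-0.5,0,0],0,-1],[[-0.5,0,0],0,-1],[[-0.5,0.02,0],0,-1],[[-0.5,0,0],0,-1],[[0,0,0.3],0,-1],[[0,0,0.4],0,-1],[[0,0,0.5],0,-1],[[0,0,0.4],0,-1],[[0,0,0.3],0,-1],[[0,0,0.18],0,-1]]'
python3 -m inch '[[[0,0,0],0,-1],[[0,0,0],0,1],[[0,0,0],0,1],[[0,0,0],0,1],[[0,0,0],0,1],[[0,0,0],0,1],[[0,0,0],0,1],[[0,0,0],0,1],[[0,0,0],0,1],[[0,0,0],0,1]]'
python3 -m inch '[[[0,0,-0.05],0,1],[[0,0,-0.1],0,1],[[0,0,-0.2],0,1],[[0,0,-0.3],0,1],[[0,0,-0.4],0,1],[[0,0,-0.5],0,1],[[0,0,-0.4],0,1],[[0,0,-0.3],0,1],[[0,0,-0.15],0,1],[[0,0,0],0,1]]'
python3 feel.py; python3 -c "
from h import *
go(511,-245,215,1.339)"
```

```text
t: 21.15
eef_pos: [486.0, 44.8, 64.4]
tcp_rot: [-3.139, 0.0, 1.339]
ft_force: [-0.3, -0.2, 0.3]
opening: 1.002
grip_force: 0.0
t: 22.4
eef_pos: [486.3, 44.9, 65.9]
tcp_rot: [-3.141, 0.0, 1.34]
ft_force: [-4.6, 0.3, 5.3]
opening: 0.522
grip_force: 30.0
t: 23.65
eef_pos: [486.6, 44.8, 210.4]
tcp_rot: [3.141, -0.0, 1.339]
ft_force: [1.0, -0.2, -6.3]
opening: 0.518
grip_force: 30.0
F [-0.04 -0.14 -6.21] [0.35 0.46 0.63] 0.5213145126309573 29.998815469443798 [ 0.01 -0.15  0.01] [486.5  44.8 209.6]
t 24.05 pos [486.5  44.8 209.6] rot [-3.141  0.     1.34 ] F [-0.1  0.1 -6.1] open 0.521 grip 30.0 shift now-yaw [-4.609  1.505 -0.091] turn 0.01 shift at new yaw [-4.608  1.507 -0.091]
```

6.2 N is about 0.63 kg, so this is the heavier jar. Carry it to the sieve.

```bash
python3 -m inch '[[[-0.1,0.03,0],0,1],[[-0.2,0.07,0],0,1],[[-0.3,0.1,0],0,1],[[-0.35,0.11,0],0,1],[[-0.35,0.11,0],0,1],[[-0.35,0.12,0],0,1],[[-0.35,0.11,0],0,1],[[-0.35,0.12,0],0,1],[[-0.35,0.11,0],0,1],[[-0.35,0.12,0],0,1]]'
python3 -m inch '[[[-0.35,0.11,0],0,1],[[-0.35,0.12,0],0,1],[[-0.3,0.1,0],0,1],[[-0.25,0.08,0],0,1],[[-0.15,0.05,0],0,1],[[-0.1,0.03,0],0,1],[[-0.05,0.02,0],0,1],[[0,0,0],0,1],[[0,0,0],0,1],[[0,0,0],0,1]]'
python3 - <<'E'
from h import *
a=eyes.read_camera("scene");b=eyes.read_camera("side")
cv2.imwrite("pics/g.png",np.hstack([cv2.resize(x[r:r+200,c:c+200],(400,400)) for x,r,c in((a["pixels"],90,140),(b["pixels"],110,150))])[:,:,::-1])
go(511,-245,210)
for k in ("sieve","bail_grip"):
  for q in(a,b):
    for r in eyes.spot_point("sieve_rim" if k=="sieve" else k,q)[:2]: print(k,round(r["score"],2),np.round(atz(q,r["centre"],69 if k=="sieve" else 46),1))
E
```

```text
t: 25.3
eef_pos: [502.9, -148.7, 209.9]
tcp_rot: [3.142, 0.0, 1.339]
ft_force: [0.1, 0.4, -5.8]
opening: 0.521
grip_force: 30.0
t: 26.55
eef_pos: [511.6, -244.3, 210.0]
tcp_rot: [3.142, 0.0, 1.34]
ft_force: [-0.2, 0.1, -6.0]
opening: 0.523
grip_force: 30.0
t 26.65 pos [ 511.5 -244.4  210. ] rot [3.142 0.    1.34 ] F [-0.5  0.7 -5.6] open 0.523 grip 30.0 shift now-yaw [-0.012 -0.006  0.   ] 
sieve 0.69 [ 504.7 -248.2   69. ]
sieve 0.55 [ 558.1 -349.    69. ]
sieve 0.9 [ 515.3 -249.8   69. ]
bail_grip 0.58 [623.2  76.3  46. ]
bail_grip 0.74 [614.2  82.7  46. ]
```

View pics/g.png

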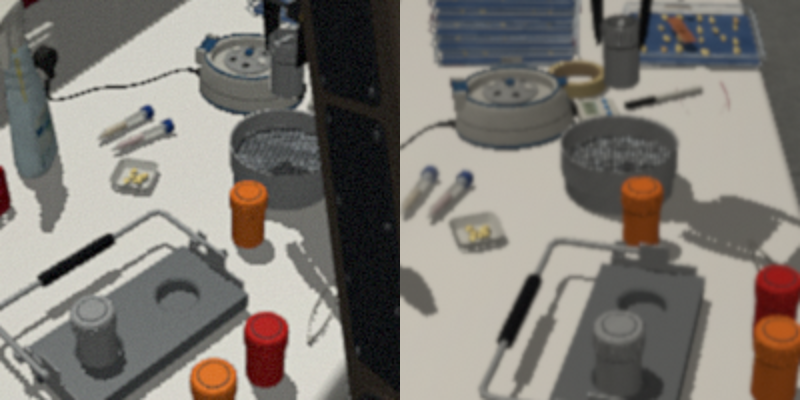

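The picture shows the heavier jar held upright above the sieve at (285,65) and (620,50). The lighter one is in its well, the right well is empty, the handle is down and the bystanders are undisturbed. I'll settle once, then hand in.

```bash
python3 -m inch '[[[0,0,0],0,1],[[0,0,0],0,1],[[0,0,0],0,1],[[0,0,0],0,1],[[0,0,0],0,1],[[0,0,0],0,1],[[0,0,0],0,1],[[0,0,0],0,1],[[0,0,0],0,1],[[0,0,0],0,1]]'
python3 -c "
from cell import env
print(env.job_done())"
```

```text
t: 28.1
eef_pos: [511.5, -244.6, 210.0]
tcp_rot: [3.142, 0.0, 1.34]
ft_force: [0.2, -0.4, -4.9]
opening: 0.524
grip_force: 30.0
the job is handed in; nothing more can be done
None
```

I handed the job in after about 28 s of robot time, with no verdict returned: the handle is folded down, the lighter jar (about 0.36 kg) is back in the left well, and the heavier jar (about 0.63 kg) is held still and upright, its underside about 87 mm above the middle of the sieve's rim.

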